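Click the drive board onto its four snap standoffs

ROBOT

A 6-joint arm with a two-finger parallel gripper is mounted at the origin on a cart in front of the work surface, level with it; the furniture and walls round the work are solid. World frame = base frame: x ahead of the robot, y to its left, z up, the work surface at z = 0. Lengths are in m, angles in degrees, forces in N, time in s.
With the tool pointing down it reaches from about 0.325 to 0.85 m from the base axis. Payload 4.4 kg.
Tool frame: the origin (TCP) lies at the very end of the fingers, on their centre line; the grasp point (between the pads) lies 19 mm behind it; z points along the fingers, y is the direction in which the jaws open and shut (so a half turn about z gives the same grasp; the last joint's range is limited). The gripper opens to 94 mm and grips with 3 to 60 N. Pads are 16 mm wide; open, the fingers measure 119 mm over their backs; the gripper's body (75 mm by 177 mm) begins 78 mm behind the grasp point.
Start: joints at [55.548, 11.837, 88.321, -0, 79.842, -8.623], TCP at [0.251, 0.518, 0.205] pointing down, gripper open.
Joint ranges: [-156.59, 156.59], [-49.26, 127.26], [12.9, 141.05], [-63.56, 243.56], [4.71, 150.69], [-161.64, 161.64]. Speed limits (degrees/s): [159.86, 159.86, 180, 180, 180, 180].

INTERFACE

Orientations are given as a 3x3 rotation matrix whose columns are the frame's x, y, z axes.
In Python, from cell import robot, viewer, order gives the robot as it stands.
- The arm moves only by the tool move_arm, never from a script. Its argument "moves" is a list that holds one entry, the list of rows, each a list of 7 numbers: the turn, a rotation vector about the tool's x, y, z in degrees, then the shift along the tool's x, y, z in mm, then the opening, from 0 (shut) to 1 (fully open). In form: [[[rx, ry, rz, x, y, z, gripper], ...]]. A call has exactly 5 rows; each row shifts and turns the pose as measured when the row begins, along the tool's axes as they then stand; what a row does not reach is not made up. A row lasts 1/8 s, in which the tool goes at most 62.5 mm and 10.7 degrees, less where a joint would pass 70% of its speed; a pose out of reach is approached as far as the arm can. A call with a gripper value outside its range is refused whole. The fingers move at their own pace and stop on an object; the grip force is fixed at half the most. Time passes only in rows, so rows that do not move let the fingers close, or fill a call up. It gives the time, the measured TCP pose, the force and the opening at its end, in the units of the state.
- robot.get_state(): the state, without advancing time (a new reading comes with each control period).
- viewer.get_image(name): name is "scene" or "top" or "wrist"; returns the picture (400x640x3 uint8, blue, green, red); there is no depth.
- viewer.get_calibration(name): a dict with "camera_matrix" (3x3 intrinsics, pixels), "origin" and "rotation" of the camera in the world; the wrist camera has in their place "tool_from_camera" (4x4, takes a point from camera to tool coordinates, whose origin is the TCP and whose axes are the flange's). Camera axes: x right, y down, z forward; pixel columns grow to the right and rows downward; lengths in m; the calibration is good to about 2 mm. A picture is of the moment at which its call begins: read the wrist's pose just before it. get_calibration takes no time and is no camera call.
- order.hand_in(): hands the job in, once; it reports no verdict.
The state is a dict: "t": time; "q": joint angles; "dq": joint speeds; "joint_efforts": joint torques, N m; "tcp_pos": TCP position; "eef_rot": TCP orientation; "ft_force": force on the tool from outside, world axes, zero at the start; "torque": the same for the moment, N m; "finger_gap": finger opening in m.
Only numpy, scipy, OpenCV 4.12 (cv2) and the standard library are available. Lean on these libraries where they do the work, as an engineer would, in place of code of your own. Each camera call takes 0.05 s, during which the arm holds its last target. There are 200 camera calls.

TASK

Take the loose drive board by its heat sink, set it over the four snap standoffs of the aluminium housing so that every post stands in its own hole, and press it down evenly, not one corner alone, until all four standoffs have clicked through and the board sits home on them. Never lean on it with more than 4 kg, never let the board lie more than about 8 degrees askew on the posts, and leave the bottle, the tape roll and the screw jar where they stand.

Things in the scene. Friction and masses are not known exactly. Their poses are not given: they have to be found in the camera images.
- board: Loose drive board: rigid black plate 96 (x) x 146 (y) x 3 mm, about 160 g, four round 12 mm holes, finned aluminium heat sink at its centre, grey terminal strip (9 mm high) at the middle of the +x edge, two small cans (11 mm high) at the middle of the -x edge. Origin: centre of its underside, z up. Starts flat on the table, heat sink up, yaw within 0.6 rad of 0.
- heat_sink_top (a point): Centre of the top of the board's heat sink, which is 24 (board x) x 40 (y) x 28 mm high; its top is 31 mm above the board's underside. Grip it across its 24 mm.
- end_ab (a point): On the board's top, at its +y short end midway between holes A and B: bare plate here (24 mm along x, 30 mm along y), a place to press on with shut fingers.
- end_cd (a point): On the board's top, at its -y short end midway between holes C and D: bare plate here (24 mm along x, 30 mm along y), a place to press on with shut fingers.
- housing: Shallow aluminium tray 140 (x) x 190 (y) mm, walls 14 mm high, 10 mm skirt below, on a dark fixed plinth. Origin: centre of the tray's underside (15 to 31 mm above the table at first), z up, yaw within 0.3 rad of 0; axes as the fitted board's. It cannot shift sideways, but rides stiffly on the plinth: pushed down with some 5 N it sinks 3 to 11 mm to a firm stop (not visible, differs each time) and stays down.
- standoffs: The four white standoffs fixed in the housing, moving with it (same origin and axes). Each is a 16 mm pillar with a flat shoulder 30 mm above the housing's underside, and on it a 9 mm pin, 17 mm tall with a tapered tip, with two sprung barbs. Its posts take at most 40 N of push in all.
- housing_seat (a point): Centre between the standoffs at shoulder height. A board let down on the barbs stands 9 to 10 mm above the shoulders. Pressing takes 5 rising to about 10 N per standoff (20 N for a short end, some 40 N for all four: too much); close above the shoulder the barbs spring out over it, the push drops, then the board meets the hard shoulder. With one short end home and the other on its barbs it leans 5 degrees: allowed.
- hole_a (a point): centre of the board's hole A at the underside, at x = 34, y = 56 mm from the board's origin (holes A, B are 68 mm apart, C, D 48 mm: the board fits only one way round); belongs on post A
- hole_b (a point): centre of the board's hole B at the underside, at x = -34, y = 56 mm from the board's origin (holes A, B are 68 mm apart, C, D 48 mm: the board fits only one way round); belongs on post B
- hole_c (a point): centre of the board's hole C at the underside, at x = -24, y = -56 mm from the board's origin (holes A, B are 68 mm apart, C, D 48 mm: the board fits only one way round); belongs on post C
- hole_d (a point): centre of the board's hole D at the underside, at x = 24, y = -56 mm from the board's origin (holes A, B are 68 mm apart, C, D 48 mm: the board fits only one way round); belongs on post D
- post_a (a point): standoff A of the housing: centre of its shoulder, 30 mm above the housing's underside, at x = 34, y = 56 mm; hole A lies here when the board is home. Its two barbs stand out along the housing's y to 16 mm across, 4.6 mm above the shoulder, and taper to 7 mm at the top
- post_b (a point): standoff B of the housing: centre of its shoulder, 30 mm above the housing's underside, at x = -34, y = 56 mm; hole B lies here when the board is home. Its two barbs stand out along the housing's y to 16 mm across, 4.6 mm above the shoulder, and taper to 7 mm at the top
- post_c (a point): standoff C of the housing: centre of its shoulder, 30 mm above the housing's underside, at x = -24, y = -56 mm; hole C lies here when the board is home. Its two barbs stand out along the housing's y to 16 mm across, 4.6 mm above the shoulder, and taper to 7 mm at the top
- post_d (a point): standoff D of the housing: centre of its shoulder, 30 mm above the housing's underside, at x = 24, y = -56 mm; hole D lies here when the board is home. Its two barbs stand out along the housing's y to 16 mm across, 4.6 mm above the shoulder, and taper to 7 mm at the top
- bottle: bystander: small black bottle with a light cap, 27x33x74 mm, standing between housing and board; origin at its foot
- tape_roll: bystander: roll of amber tape, 74 mm across, 19 mm high, lying flat between housing and board; origin at the centre of its underside
- screw_jar: bystander: glass jar of screws with a lid, 70 mm across, 58 mm high, at the left side; origin at its foot

How it is judged (in metres and radians):
On the way, in this order (a step that is already met when the one before it is completed fails the run):
1. the board is carried level over the four standoffs, each hole above its own post (horizontal distance between hole_a and post_a below 0.006 m and horizontal distance between hole_b and post_b below 0.006 m and horizontal distance between hole_c and post_c below 0.006 m and horizontal distance between hole_d and post_d below 0.006 m and angle between board's own z axis and vertical below 0.13 rad and z of board in the frame of housing below 0.09 m), for 0.1 s.
2. all four standoffs have clicked: the board is down on the shoulders at every hole (horizontal distance between hole_a and post_a below 0.003 m and z of hole_a in the frame of housing between 0.027 and 0.0316 m and horizontal distance between hole_b and post_b below 0.003 m and z of hole_b in the frame of housing between 0.027 and 0.0316 m and horizontal distance between hole_c and post_c below 0.003 m and z of hole_c in the frame of housing between 0.027 and 0.0316 m and horizontal distance between hole_d and post_d below 0.003 m and z of hole_d in the frame of housing between 0.027 and 0.0316 m), for 0.2 s.
At the end, for the whole second after the job is handed in: Every hole lies within 3 mm sideways of its own post and its underside within 1.6 mm above the shoulder, with the board at rest and let go (all of step 2 and linear speed of board below 0.01 m/s and contact force between the fingers and board below 0.1 N); the robot touches nothing.
It fails at once if the board is pressed on the standoffs' shoulders with more than 40 N (contact force between board and standoffs above 40 N).
It fails at once if the board lies askew by more than 0.15 rad (8.6 degrees) on the posts (horizontal distance between hole_a and post_a below 0.006 m and horizontal distance between hole_b and post_b below 0.006 m and horizontal distance between hole_c and post_c below 0.006 m and horizontal distance between hole_d and post_d below 0.006 m and angle between board's own z axis and vertical above 0.15 rad and contact force between board and housing above 0.3 N).
It fails at once if the bottle is pushed more than 30 mm or knocked over (distance of bottle from where it was at the start of the episode above 0.03 m or angle between bottle's own z axis and vertical above 0.5 rad).
It fails at once if the tape roll is pushed more than 30 mm or knocked over (distance of tape_roll from where it was at the start of the episode above 0.03 m or angle between tape_roll's own z axis and vertical above 0.5 rad).
It fails at once if the screw jar is pushed more than 30 mm or knocked over (distance of screw_jar from where it was at the start of the episode above 0.03 m or angle between screw_jar's own z axis and vertical above 0.5 rad).
It also fails if it takes over 58 s, if anything falls off the work surface, if the arm or the gripper's body presses on something with over 40 N, if the wrist force passes 120 N, or if a joint passes its speed limit or range.

## Working session

There is one attempt and no reset: what is moved stays moved. The work goes in short steps, Python scripts to look and compute and a tool call to move; the robot and the scene stay as the last step left them, time stands still between calls to the robot, and variables do not carry over. Pictures are saved under pics/ and viewed, about 8 in all and at most 12, crops included, and the job is handed in when it is done.

Besides the shell and the picture viewer there is one more tool, called after "Emit:" in YAML: its name, and indented under it one key for each argument. move_arm: Moves the arm, as the interface text tells. Its arguments: {"type":"object","properties":{"moves":{"type":"array","items":{"type":"array","items":{"type":"array","items":{"type":"number"}}}}},"required":["moves"]}

```bash
mkdir -p pics; ls; cat > h.py <<'E'
import numpy as np, cv2
from cell import robot, viewer, order
def cam(name):
    """camera matrix, origin, rotation in world (state read just before the picture)"""
    c=viewer.get_calibration(name); K=np.array(c["camera_matrix"])
    if name=="wrist":
        s=robot.get_state(); T=np.array(c["tool_from_camera"]); R=np.array(s["eef_rot"])
        return K, np.array(s["tcp_pos"])+R@T[:3,3], R@T[:3,:3]
    return K, np.array(c["origin"]), np.array(c["rotation"])
def ray(C,uv,z):
    K,o,R=C; d=R@np.linalg.solve(K,[uv[0],uv[1],1.]); return o+d*(z-o[2])/d[2]
def proj(C,p):
    K,o,R=C; q=K@(R.T@(np.asarray(p)-o)); return q[:2]/q[2]
E
python3 - <<'E'
from h import *
for n in("top","scene","wrist"):
    C=cam(n); im=viewer.get_image(n); cv2.imwrite(f"pics/{n}0.png",im); print(n,C)
s=robot.get_state(); print(s)
E
```

```text
pics
top (array([[443.53611618,   0.        , 317.04590626],
       [  0.        , 443.53611618, 201.87732832],
       [  0.        ,   0.        ,   1.        ]]), array([0.40744512, 0.10249774, 1.34363315]), array([[ 0.00665169, -0.99808088,  0.06156557],
       [-0.99992681, -0.00726096, -0.00967776],
       [ 0.01010622, -0.06149669, -0.99805612]]))
scene (array([[391.25973629,   0.        , 319.41462203],
       [  0.        , 391.25973629, 199.59499211],
       [  0.        ,   0.        ,   1.        ]]), array([-0.06897079, -0.65699909,  0.52663216]), array([[ 0.78477316, -0.28572645,  0.54999225],
       [-0.61934231, -0.32806979,  0.71329189],
       [-0.02337052, -0.9004058 , -0.43442285]]))
wrist (array([[333.70103887,   0.        , 323.05983344],
       [  0.        , 333.70103887, 203.78273531],
       [  0.        ,   0.        ,   1.        ]]), array([0.17701479, 0.55210055, 0.38317598]), array([[ 4.35427824e-01,  8.65308596e-01,  2.48281379e-01],
       [ 9.00223555e-01, -4.18416930e-01, -1.20518975e-01],
       [-4.00972356e-04,  2.75986061e-01, -9.61161554e-01]]))
{'t': 0.15, 'q': array([ 5.55473138e+01,  1.18747405e+01,  8.83821258e+01,  4.70794791e-04,
        7.98415023e+01, -8.62346532e+00]), 'dq': array([-0.00553109, -0.14763328, -0.16703468, -0.01273053, -0.0093714 ,
        0.01442881]), 'joint_efforts': array([ 1.68438550e-05, -3.71317041e+01, -2.81811297e+01,  6.98674237e-02,
        3.27481830e-02, -1.13179206e-04]), 'tcp_pos': array([0.25019338, 0.51705401, 0.20457268]), 'eef_rot': array([[-9.00095922e-01,  4.35690687e-01, -9.77937860e-04],
       [ 4.35691704e-01,  9.00094855e-01, -1.41113178e-03],
       [ 2.65419860e-04, -1.69623338e-03, -9.99998526e-01]]), 'ft_force': array([0.56026195, 0.19001382, 1.23193849]), 'torque': array([0.01829023, 0.00497433, 0.01236562]), 'finger_gap': 0.09445994872392216}
```

View pics/top0.png

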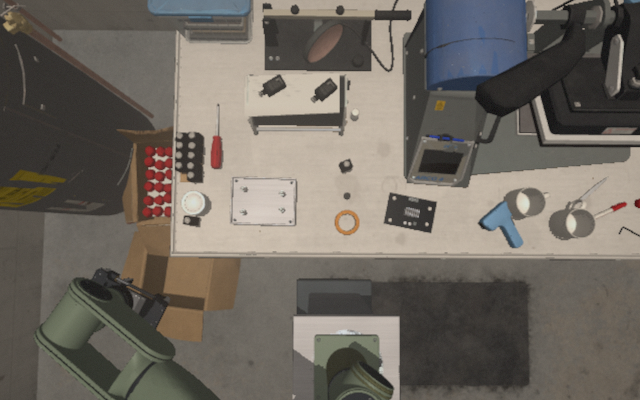

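View pics/scene0.png

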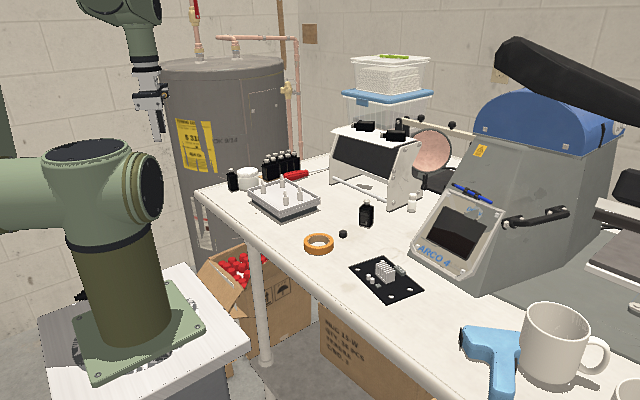

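The top view shows the board at about (410,212), the housing at (264,201), the tape roll at (347,222), the bottle at (346,165) and the jar at (193,204).

```bash
python3 - <<'E'
from h import *
im=cv2.imread("pics/top0.png"); a=cv2.resize(im[165:240,222:307],None,fx=5,fy=5,interpolation=cv2.INTER_CUBIC);b=cv2.resize(im[185:240,375:445],None,fx=5,fy=5,interpolation=cv2.INTER_CUBIC)
b=cv2.copyMakeBorder(b,0,a.shape[0]-b.shape[0],0,0,cv2.BORDER_CONSTANT);cv2.imwrite("pics/z.png",np.hstack([a,b]))
C=cam("top")
# board: dark blob
g=cv2.cvtColor(im,cv2.COLOR_BGR2GRAY); m=np.zeros_like(g); m[188:240,380:442]=(g[188:240,380:442]<70)*255
m=cv2.morphologyEx(m,cv2.MORPH_CLOSE,np.ones((9,9)))
c=max(cv2.findContours(m,0,1)[0],key=cv2.contourArea)
bx=cv2.boxPoints(cv2.minAreaRect(c)); P=np.array([ray(C,p,.003) for p in bx]); print("board",bx,P.round(4),P.mean(0))
for i in range(4): e=P[(i+1)%4]-P[i]; print(np.linalg.norm(e),np.degrees(np.arctan2(e[1],e[0])))
for n,p in dict(tape=(347,222),bottle=(346,168),blk=(347,196),house=(264,201)).items(): print(n,ray(C,p,0.02).round(3))
E
```

```text
board [[383.65384 222.73079]
 [389.6154  192.92311]
 [435.96152 202.19234]
 [429.99997 232.00002]] [[ 0.4284 -0.1124  0.003 ]
 [ 0.519  -0.1307  0.003 ]
 [ 0.4918 -0.2716  0.003 ]
 [ 0.4014 -0.2526  0.003 ]] [ 0.46015109 -0.19184449  0.003     ]
0.09241566699371592 -11.465369605109366
0.14347355930215974 -100.92126052618318
0.09240233023861338 168.154756981469
0.1428611076094349 79.08723577946634
tape [ 0.43 -0.    0.02]
bottle [0.592 0.003 0.02 ]
blk [0.507 0.    0.02 ]
house [0.491 0.248 0.02 ]
```

View pics/z.png

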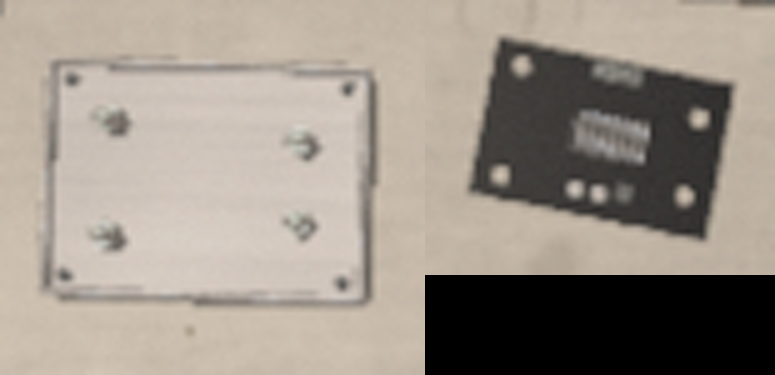

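The crops show four white standoffs in the housing and the board with its strip on the image-up (+x) side, so the board yaw is about -11°. I'll write a move planner and go over the housing first.

```bash
cat >> h.py <<'E'
from scipy.spatial.transform import Rotation as Ro
def down(yaw):
    """tool down, tool y at world angle yaw (deg)"""
    a=np.radians(yaw); y=np.array([np.cos(a),np.sin(a),0]); z=np.array([0,0,-1.]); return np.column_stack([np.cross(y,z),y,z])
def plan(p,yaw,n,g):
    """n equal rows from the present pose to pose (p, yaw)"""
    s=robot.get_state(); R=np.array(s["eef_rot"]); q=np.array(s["tcp_pos"]); rv=Ro.from_matrix(R.T@down(yaw)).as_rotvec(); d=(np.array(p)-q)/n
    for i in range(n):
        Ri=R@Ro.from_rotvec(rv*i/n).as_matrix(); print([*np.degrees(rv/n).round(1).tolist(),*(Ri.T@d*1000).round(1).tolist(),g])
def st():
    s=robot.get_state(); R=np.array(s["eef_rot"]); print("t",round(s["t"],2),"tcp",np.array(s["tcp_pos"]).round(4),"yaw",np.degrees(np.arctan2(R[1,1],R[0,1])).round(2),"F",np.array(s["ft_force"]).round(1),"M",np.array(s["torque"]).round(2),"gap",round(s["finger_gap"],4))
E
python3 -c "
from h import *
plan([.491,.188,.205],-1,10,1)"
```

```text
[-0.0, 0.0, 6.5, -36.0, -19.1, -0.0, 1]
[-0.0, 0.0, 6.5, -37.9, -14.9, -0.0, 1]
[-0.0, 0.0, 6.5, -39.4, -10.5, -0.0, 1]
[-0.0, 0.0, 6.5, -40.3, -6.0, -0.0, 1]
[-0.0, 0.0, 6.5, -40.8, -1.4, -0.0, 1]
[-0.0, 0.0, 6.5, -40.6, 3.3, -0.0, 1]
[-0.0, 0.0, 6.5, -40.0, 7.9, -0.0, 1]
[-0.0, 0.0, 6.5, -38.9, 12.4, -0.0, 1]
[-0.0, 0.0, 6.5, -37.2, 16.7, -0.0, 1]
[-0.0, 0.0, 6.5, -35.1, 20.8, -0.0, 1]
```

Emit:
move_arm:
  moves:
    - [[0,0,6.5,-36,-19,0,1],[0,0,6.5,-38,-15,0,1],[0,0,6.5,-39.5,-10.5,0,1],[0,0,6.5,-40.5,-6,0,1],[0,0,6.5,-41,-1.5,0,1]]

```text
t: 0.78
tcp_pos: [0.3706, 0.3481, 0.2025]
eef_rot: [[-0.515, 0.857, -0.003], [0.857, 0.515, -0.003], [-0.001, -0.005, -1.0]]
ft_force: [0.7, 0.3, 0.2]
finger_gap: 0.094
```

Emit:
move_arm:
  moves:
    - [[0,0,6.5,-40.5,3.5,0,1],[0,0,6.5,-40,8,0,1],[0,0,6.5,-39,12.5,0,1],[0,0,6.5,-37,16.5,0,1],[0,0,6.5,-35,21,0,1]]

```text
t: 1.4
tcp_pos: [0.4905, 0.1756, 0.2013]
eef_rot: [[0.046, 0.999, -0.005], [0.999, -0.046, -0.004], [-0.004, -0.005, -1.0]]
ft_force: [0.7, -0.2, 0.4]
finger_gap: 0.0942
```

```bash
python3 -c "
from h import *
st()
plan([.491,.188,.205],-1,3,1)"
```

```text
t 1.4 tcp [0.4905 0.1756 0.2013] yaw -2.62 F [ 0.7 -0.2  0.4] M [-0.08  0.1  -0.05] gap 0.0942
[-0.1, 0.1, -0.5, 4.1, -0.0, -1.3, 1]
[-0.1, 0.1, -0.5, 4.1, 0.0, -1.3, 1]
[-0.1, 0.1, -0.5, 4.1, 0.1, -1.3, 1]
```

Moves track well. I'll look now.

```bash
python3 - <<'E'
from h import *
import pickle
C=cam("wrist"); im=viewer.get_image("wrist"); cv2.imwrite("pics/w1.png",im); st()
pickle.dump((C,im),open("w1.pkl","wb"))
E
```

```text
t 1.45 tcp [0.4935 0.1715 0.2013] yaw -2.98 F [ 2.  -1.3 -0. ] M [-0.14 -0.08 -0.01] gap 0.0943
```

View pics/w1.png

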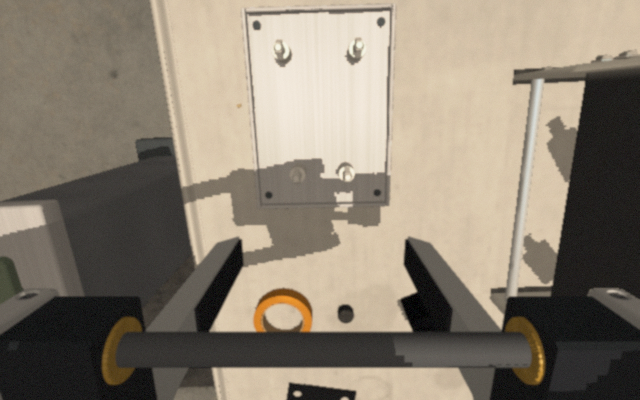

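The wrist view shows the tray at about (246..394, 8..206), pins A/B near (281,48) and (357,46), and C/D near (297,174) and (347,172). I'll centre it better and let the arm settle.

Emit:
move_arm:
  moves:
    - [[0,0,0,50,0,0,1],[0,0,0,0,0,0,1],[0,0,0,0,0,0,1],[0,0,0,0,0,0,1],[0,0,0,0,0,0,1]]

```text
t: 2.08
tcp_pos: [0.496, 0.2192, 0.1995]
eef_rot: [[0.056, 0.998, -0.005], [0.998, -0.056, -0.009], [-0.01, -0.005, -1.0]]
ft_force: [-0.2, -0.0, -0.1]
finger_gap: 0.094
```

```bash
python3 - <<'E'
from h import *
import pickle
st();C=cam("wrist"); im=viewer.get_image("wrist"); st()
pickle.dump((C,im),open("w2.pkl","wb"))
cv2.imwrite("pics/w2.png",cv2.resize(im[40:280,230:410],None,fx=3.3,fy=2.5*1,interpolation=cv2.INTER_CUBIC) if 0 else cv2.resize(im[50:250,225:425],None,fx=3,fy=3,interpolation=cv2.INTER_CUBIC))
E
```

```text
t 2.08 tcp [0.496  0.2192 0.1995] yaw -3.24 F [-0.2 -0.  -0.1] M [-0.06  0.06  0.04] gap 0.094
t 2.12 tcp [0.4961 0.2192 0.1996] yaw -3.24 F [ 1.3  0.5 -0.5] M [-0.12  0.08  0.  ] gap 0.0942
```

View pics/w2.png

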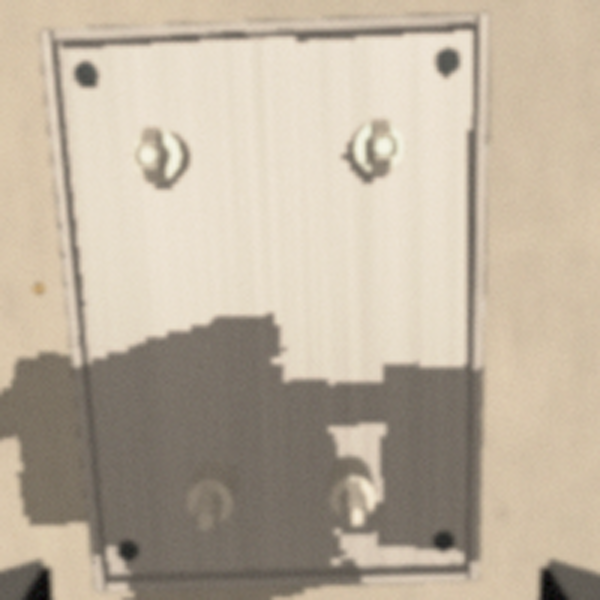

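Crop pixel positions: pin tips A (384,147), B (150,155), C (206,520), D (356,514). The rim corners are (43,32), (490,14), (100,588), (475,575).

```bash
python3 - <<'E'
from h import *
import pickle
from scipy.optimize import least_squares
C,im=pickle.load(open("w2.pkl","rb"))
t=np.array([[384,147],[150,155],[206,520],[356,514]])/3+[225,50]
r=np.array([[490,14],[43,32],[100,588],[475,575]])/3+[225,50]
T=np.array([[.034,.056],[-.034,.056],[-.024,-.056],[.024,-.056]]); Rm=np.array([[.07,.095],[-.07,.095],[-.07,-.095],[.07,-.095]])
def f(p,h=.014,w=(1,1)):
    c,s=np.cos(p[2]),np.sin(p[2]); M=np.array([[c,-s],[s,c]]); o=[]
    for L,px,z,ww in((T,t,.047,w[0]),(Rm,r,h,w[1])):
        for a,b in zip(L,px): o+=list(ww*(proj(C,[*(M@a+p[:2]),p[3]+z])-b))
    return np.array(o)
for h,w in((.014,(1,1)),(.014,(1,0)),(.014,(0,1))):
    R=least_squares(lambda p:f(p,h,w),[.49,.25,0,.02]); print(h,w,R.x[:2].round(4),np.degrees(R.x[2]).round(2),R.x[3].round(4)); print(f(R.x,h).reshape(-1,2).round(1).tolist())
plan([.46,-.192,.205],-11.2,10,1)
E
```

```text
0.014 (1, 1) [0.4906 0.2491] -1.26 0.0242
[[-0.2, 0.3], [0.4, 0.4], [0.6, -1.4], [-0.1, -0.9], [-0.3, 0.2], [-0.3, -0.2], [-1.1, 0.6], [1.1, 1.0]]
0.014 (1, 0) [0.4906 0.2493] -1.32 0.0279
[[0.2, 0.0], [-0.2, 0.1], [0.1, -0.3], [-0.0, 0.2], [0.5, -0.5], [-1.2, -1.0], [-1.9, 1.7], [1.5, 2.3]]
0.014 (0, 1) [0.4908 0.2493] -1.24 0.0223
[[-0.2, 0.1], [0.8, 0.2], [0.9, -2.2], [-0.1, -1.8], [-0.6, 0.2], [0.3, -0.1], [-0.6, -0.3], [0.9, 0.2]]
[-0.0, 0.1, 0.8, -41.3, -1.3, -0.1, 1]
[-0.0, 0.1, 0.8, -41.3, -0.7, -0.2, 1]
[-0.0, 0.1, 0.8, -41.3, -0.1, -0.2, 1]
[-0.0, 0.1, 0.8, -41.3, 0.4, -0.3, 1]
[-0.0, 0.1, 0.8, -41.3, 1.0, -0.3, 1]
[-0.0, 0.1, 0.8, -41.2, 1.6, -0.3, 1]
[-0.0, 0.1, 0.8, -41.2, 2.2, -0.4, 1]
[-0.0, 0.1, 0.8, -41.2, 2.7, -0.4, 1]
[-0.0, 0.1, 0.8, -41.1, 3.3, -0.5, 1]
[-0.0, 0.1, 0.8, -41.1, 3.9, -0.5, 1]
```

Emit:
move_arm:
  moves:
    - [[0,0,0.8,-44,-1,0,1],[0,0,0.8,-44,-0.5,0,1],[0,0,0.8,-44,0,0,1],[0,0,0.8,-44,0.5,0,1],[0,0,0.8,-44,1,0,1]]

```text
t: 2.75
tcp_pos: [0.4773, -0.0045, 0.2026]
eef_rot: [[0.123, 0.992, -0.002], [0.992, -0.123, -0.009], [-0.01, -0.001, -1.0]]
ft_force: [0.4, 0.1, 0.4]
finger_gap: 0.0941
```

Emit:
move_arm:
  moves:
    - [[0,0,0.8,-44,1.5,0,1],[0,0,0.8,-44,2,0,1],[0,0,0.8,-44,3,0,1],[0,0,0.8,-42,3,0,1],[0,0,0.8,0,0,0,1]]

```text
t: 3.38
tcp_pos: [0.4596, -0.1872, 0.2058]
eef_rot: [[0.2, 0.98, 0.001], [0.98, -0.2, -0.011], [-0.011, 0.004, -1.0]]
ft_force: [-0.1, -0.2, -0.2]
finger_gap: 0.0937
```

```bash
python3 - <<'E'
from h import *
import pickle
robot.get_state();C=cam("wrist"); im=viewer.get_image("wrist"); st()
pickle.dump((C,im),open("w3.pkl","wb"))
cv2.imwrite("pics/w3.png",cv2.resize(im[50:250,220:420],None,fx=3,fy=3,interpolation=cv2.INTER_CUBIC))
E
```

```text
t 3.42 tcp [ 0.4597 -0.1858  0.2057] yaw -11.46 F [-0.5 -0.5  0.2] M [-0.03  0.07 -0.03] gap 0.0942
```

View pics/w3.png

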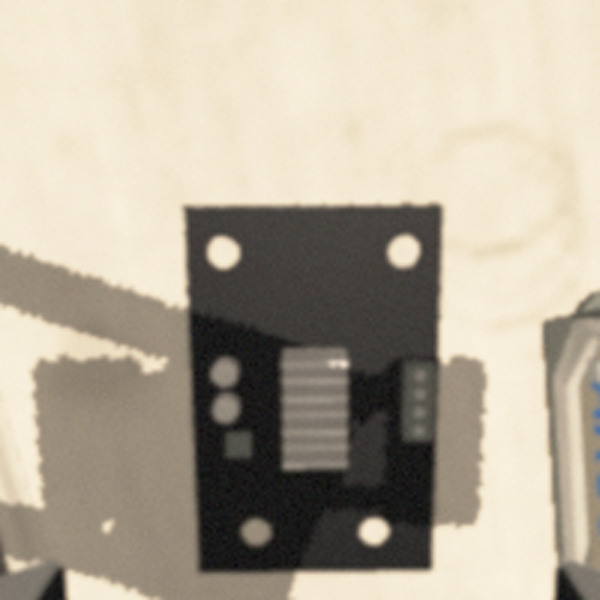

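Crop pixels: holes A (404,251), B (223,252), C (257,531), D (374,530). The heat sink is at (281..349, 347..470).

```bash
python3 - <<'E'
from h import *
import pickle
C,im=pickle.load(open("w3.pkl","rb"))
t=np.array([[404,251],[223,252],[257,531],[374,530]])/3+[220,50]
T=np.array([[.034,.056],[-.034,.056],[-.024,-.056],[.024,-.056]])
P=np.array([ray(C,p,.0025)[:2] for p in t])
R,rs=Ro.align_vectors(np.c_[P-P.mean(0),np.zeros(4)],np.c_[T-T.mean(0),np.zeros(4)])
yaw=R.as_euler("zyx",degrees=True)[0]; c=P.mean(0)-R.as_matrix()[:2,:2]@T.mean(0); print(c.round(4),yaw.round(2),rs)
m=(R.as_matrix()[:2,:2]@T.T).T+c; print(((P-m)*1000).round(1).tolist())
k=np.array([[281,347],[349,347],[349,470],[281,470]])/3+[220,50]; K=np.array([ray(C,p,.031)[:2] for p in k]).mean(0); print("sink",K.round(4))
plan([*c,.08],yaw,4,1); plan([*c,.014],yaw,4,1)
E
```

```text
[ 0.461  -0.1926] -11.06 0.0010121812358850533
[[-0.3, -0.5], [0.1, -0.4], [0.4, 0.4], [-0.2, 0.5]]
sink [ 0.4612 -0.1909]
[0.0, 0.1, -0.1, -1.3, 0.6, 31.4, 1]
[0.0, 0.1, -0.1, -1.3, 0.6, 31.4, 1]
[0.0, 0.1, -0.1, -1.4, 0.6, 31.4, 1]
[0.0, 0.1, -0.1, -1.5, 0.6, 31.4, 1]
[0.0, 0.1, -0.1, -1.1, 0.5, 47.9, 1]
[0.0, 0.1, -0.1, -1.2, 0.5, 47.9, 1]
[0.0, 0.1, -0.1, -1.3, 0.6, 47.9, 1]
[0.0, 0.1, -0.1, -1.5, 0.6, 47.9, 1]
```

Emit:
move_arm:
  moves:
    - [[0,0.4,-0.2,-2,0.5,40,1],[0,0.2,-0.2,-2,0.5,40,1],[0,0,0,-2,0.5,40,1],[0,0,0,0,0.5,20,1],[0,0,0,0,0,0,1]]

```text
t: 4.05
tcp_pos: [0.4628, -0.1874, 0.0638]
eef_rot: [[0.186, 0.983, 0.007], [0.983, -0.186, 0.001], [0.002, 0.007, -1.0]]
ft_force: [0.2, 0.9, 0.2]
finger_gap: 0.0941
```

```bash
python3 - <<'E'
from h import *
st(); plan([.461,-.1922,.017],-11.06,2,1)
E
```

```text
t 4.05 tcp [ 0.4628 -0.1874  0.0638] yaw -10.71 F [0.2 0.9 0.2] M [-0.07  0.04 -0.02] gap 0.0941
[0.2, -0.1, 0.2, -2.6, -0.6, 23.4, 1]
[0.2, -0.1, 0.2, -2.6, -0.5, 23.4, 1]
```

Emit:
move_arm:
  moves:
    - [[0.2,-0.1,0.2,-2.6,-0.6,25,1],[0.2,0,0.2,-2.4,-0.6,20,1],[0,0,0,0,0,0,1],[0,0,0,0,0,0,1],[0,0,0,0,0,0,1]]

```text
t: 4.68
tcp_pos: [0.4664, -0.1914, 0.0246]
eef_rot: [[0.188, 0.982, 0.009], [0.982, -0.188, -0.004], [-0.003, 0.01, -1.0]]
ft_force: [0.4, 0.6, -0.4]
finger_gap: 0.0941
```

```bash
python3 - <<'E'
from h import *
st(); plan([.461,-.1922,.017],-11.06,1,1)
E
```

```text
t 4.67 tcp [ 0.4664 -0.1914  0.0246] yaw -10.84 F [ 0.4  0.6 -0.4] M [-0.03  0.06 -0.02] gap 0.0941
[0.6, 0.1, 0.2, -1.7, -5.2, 7.5, 1]
```

Emit:
move_arm:
  moves:
    - [[0.4,0.1,0.2,-1.5,-4,4,1],[0.4,0,0,0,-2,4,1],[0.2,0,0,0,-1,1,1],[0,0,0,0,0,0,1],[0,0,0,0,0,0,1]]

```text
t: 5.3
tcp_pos: [0.4596, -0.1922, 0.0163]
eef_rot: [[0.192, 0.981, -0.006], [0.981, -0.192, -0.0], [-0.002, -0.006, -1.0]]
ft_force: [0.5, 0.5, -0.7]
finger_gap: 0.0935
```

```bash
python3 - <<'E'
from h import *
st(); plan([.461,-.1922,.017],-11.06,1,1)
E
```

```text
t 5.3 tcp [ 0.4596 -0.1922  0.0163] yaw -11.06 F [ 0.5  0.5 -0.7] M [-0.04  0.09 -0.03] gap 0.0935
[-0.4, 0.1, -0.0, 0.2, 1.4, -0.7, 1]
```

Good: close now.

Emit:
move_arm:
  moves:
    - [[-0.3,0.1,0,0,1,-0.5,0],[0,0,0,0,0,0,0],[0,0,0,0,0,0,0],[0,0,0,0,0,0,0],[0,0,0,0,0,0,0]]

```text
t: 5.92
tcp_pos: [0.4608, -0.1924, 0.0169]
eef_rot: [[0.192, 0.981, -0.0], [0.981, -0.192, 0.0], [0.0, -0.0, -1.0]]
ft_force: [-0.4, -0.3, 0.2]
finger_gap: 0.0473
```

```bash
python3 - <<'E'
from h import *
st(); print(np.array(robot.get_state()["eef_rot"]).round(4))
E
```

```text
t 5.92 tcp [ 0.4608 -0.1924  0.0169] yaw -11.06 F [-0.4 -0.3  0.2] M [-0.07  0.09  0.01] gap 0.0473
[[ 1.919e-01  9.814e-01 -4.000e-04]
 [ 9.814e-01 -1.919e-01  3.000e-04]
 [ 3.000e-04 -5.000e-04 -1.000e+00]]
```

Emit:
move_arm:
  moves:
    - [[0,0,0,0,0,0,0],[0,0,0,0,0,0,0],[0,0,0,0,0,0,0],[0,0,0,0,0,0,0],[0,0,0,0,0,0,0]]

```text
t: 6.55
tcp_pos: [0.4608, -0.1924, 0.0169]
eef_rot: [[0.192, 0.981, -0.0], [0.981, -0.192, 0.0], [0.0, -0.0, -1.0]]
ft_force: [-0.9, -0.2, -0.4]
finger_gap: 0.0237
```

```bash
python3 - <<'E'
from h import *
st(); print(np.array(robot.get_state()["eef_rot"]).round(4))
E
```

```text
t 6.55 tcp [ 0.4608 -0.1924  0.0169] yaw -11.06 F [-0.9 -0.2 -0.4] M [-0.03  0.11 -0.02] gap 0.0237
[[ 1.918e-01  9.814e-01 -4.000e-04]
 [ 9.814e-01 -1.918e-01  3.000e-04]
 [ 2.000e-04 -4.000e-04 -1.000e+00]]
```

Gripped with a gap of 23.7 mm, which means the sink. Next I lift.

Emit:
move_arm:
  moves:
    - [[0,0,0,0,0,-10,0],[0,0,0,0,0,-35,0],[0,0,0,0,0,-45,0],[0,0,0,0,0,-45,0],[0,0,0,0,0,-10,0]]

```text
t: 7.18
tcp_pos: [0.4584, -0.191, 0.1647]
eef_rot: [[0.192, 0.981, -0.006], [0.981, -0.192, 0.004], [0.003, -0.007, -1.0]]
ft_force: [1.0, 0.6, -1.9]
finger_gap: 0.0237
```

```bash
python3 - <<'E'
from h import *
st(); plan([.4906,.2492,.16],-1.27,10,0)
E
```

```text
t 7.17 tcp [ 0.4584 -0.191   0.1647] yaw -11.06 F [ 1.   0.6 -1.9] M [-0.09  0.07  0.08] gap 0.0237
[-0.0, -0.0, -1.0, 43.8, -5.3, 0.6, 0]
[-0.0, -0.0, -1.0, 43.9, -4.5, 0.6, 0]
[-0.0, -0.0, -1.0, 44.0, -3.8, 0.6, 0]
[-0.0, -0.0, -1.0, 44.0, -3.0, 0.6, 0]
[-0.0, -0.0, -1.0, 44.1, -2.3, 0.6, 0]
[-0.0, -0.0, -1.0, 44.1, -1.5, 0.5, 0]
[-0.0, -0.0, -1.0, 44.1, -0.8, 0.5, 0]
[-0.0, -0.0, -1.0, 44.1, -0.0, 0.5, 0]
[-0.0, -0.0, -1.0, 44.1, 0.7, 0.5, 0]
[-0.0, -0.0, -1.0, 44.1, 1.5, 0.5, 0]
```

Emit:
move_arm:
  moves:
    - [[0,0,-1,25,-5,0,0],[0,0,-1,44,-4.5,0,0],[0,0,-1,46,-4,0,0],[0,0,-1,46,-3,0,0],[0,0,-1,46,-2.5,0,0]]

```text
t: 7.8
tcp_pos: [0.4679, 0.0201, 0.1597]
eef_rot: [[0.111, 0.994, -0.014], [0.994, -0.111, 0.005], [0.004, -0.015, -1.0]]
ft_force: [1.1, 0.3, -1.5]
finger_gap: 0.0239
```

Emit:
move_arm:
  moves:
    - [[0,0,-1,46,-1.5,0,0],[0,0,-1,46,-1,0,0],[0,0,-1,46,0,0,0],[0,0,-1,40,0.7,0,0],[0,0,-1,20,1,0,0]]

```text
t: 8.43
tcp_pos: [0.4756, 0.2249, 0.1508]
eef_rot: [[0.018, 0.999, -0.03], [1.0, -0.018, 0.003], [0.003, -0.03, -1.0]]
ft_force: [1.0, 0.7, -2.9]
finger_gap: 0.0236
```

```bash
python3 - <<'E'
from h import *
st(); plan([.4906,.2492,.125],-1.27,3,0)
E
```

```text
t 8.43 tcp [0.4756 0.2249 0.1508] yaw -1.05 F [ 1.   0.7 -2.9] M [-0.09  0.03  0.01] gap 0.0236
[-0.6, -0.0, 0.1, 8.2, 5.1, 8.5, 0]
[-0.6, -0.0, 0.1, 8.2, 5.0, 8.5, 0]
[-0.6, -0.0, 0.1, 8.2, 4.9, 8.6, 0]
```

Emit:
move_arm:
  moves:
    - [[-0.7,0,0,8,5,6,0],[-0.7,0,0,8,5,6,0],[-0.4,0,0,5,4,6,0],[0,0,0,0,0,0,0],[0,0,0,0,0,0,0]]

```text
t: 9.05
tcp_pos: [0.4876, 0.2447, 0.1267]
eef_rot: [[0.019, 1.0, -0.004], [1.0, -0.019, -0.001], [-0.001, -0.004, -1.0]]
ft_force: [0.3, 0.8, -1.7]
finger_gap: 0.0237
```

```bash
python3 - <<'E'
from h import *
st(); plan([.4906,.2492,.112],-1.27,2,0)
E
```

```text
t 9.05 tcp [0.4876 0.2447 0.1267] yaw -1.11 F [ 0.3  0.8 -1.7] M [-0.07  0.06  0.03] gap 0.0237
[-0.1, 0.0, 0.1, 2.3, 1.5, 7.4, 0]
[-0.1, 0.0, 0.1, 2.3, 1.5, 7.4, 0]
```

Emit:
move_arm:
  moves:
    - [[-0.2,0,0.1,2.3,1.7,7,0],[0,0,0,2,1.3,7,0],[0,0,0,0,0,0,0],[0,0,0,0,0,0,0],[0,0,0,0,0,0,0]]

```text
t: 9.68
tcp_pos: [0.4914, 0.2485, 0.1123]
eef_rot: [[0.022, 1.0, 0.001], [1.0, -0.022, -0.001], [-0.001, 0.001, -1.0]]
ft_force: [0.4, -0.5, -1.7]
finger_gap: 0.0234
```

```bash
python3 - <<'E'
from h import *
import pickle
st(); plan([.4906,.2492,.105],-1.27,1,0)
C=cam("wrist"); w=viewer.get_image("wrist"); a=viewer.get_image("scene"); t=viewer.get_image("top"); pickle.dump((C,w,a,t),open("w4.pkl","wb"))
cv2.imwrite("pics/w4.png",np.hstack([cv2.resize(w[40:320,225:425],(400,560)),cv2.resize(a[140:240,230:330],(400,400),interpolation=2).copy() if 0 else cv2.copyMakeBorder(cv2.resize(a[140:230,240:330],(400,400),interpolation=2),0,160,0,0,0)]))
E
```

```text
t 9.68 tcp [0.4914 0.2485 0.1123] yaw -1.29 F [ 0.4 -0.5 -1.7] M [-0.03  0.05  0.03] gap 0.0234
[0.0, 0.1, -0.0, 0.7, -0.8, 7.3, 0]
```

View pics/w4.png

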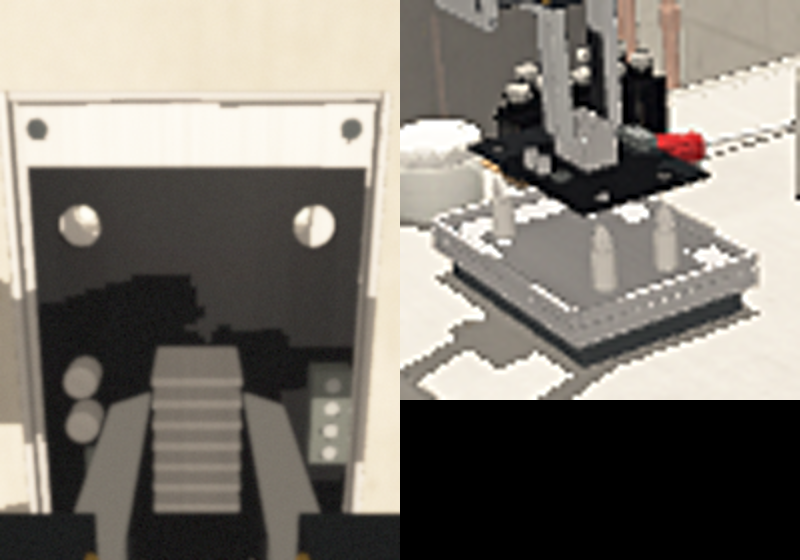

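The wrist view shows holes A at about (314,226) and B at (80,226) in the crop, with posts visible through both. The board is level above the posts. I'll check the hole offset numerically.

```bash
python3 - <<'E'
from h import *
import pickle
C,w,a,t=pickle.load(open("w4.pkl","rb"))
o=np.array([.4914,.2485]); z=.1123-.017+.003; y=np.radians(-1.29); M=np.array([[np.cos(y),-np.sin(y)],[np.sin(y),np.cos(y)]])
for n,p,l in(("A",(382,153),(.034,.056)),("B",(265,153),(-.034,.056))):
    P=ray(C,p,z)[:2]; print(n,((M.T@(P-o)-l)*1000).round(1))
plan([.4906,.2492,.092],-1.27,2,0)
E
```

```text
A [-0.8 -0.5]
B [-0.1 -0.5]
[0.0, 0.0, -0.0, 0.3, -0.4, 10.2, 0]
[0.0, 0.0, -0.0, 0.3, -0.4, 10.2, 0]
```

Emit:
move_arm:
  moves:
    - [[0,0,0,0.7,-0.3,6,0],[0,0,0,0.5,0,6,0],[0,0,0,0,0,4,0],[0,0,0,0,0,2,0],[0,0,0,0,0,0,0]]

```text
t: 10.45
tcp_pos: [0.4908, 0.2497, 0.0928]
eef_rot: [[0.022, 1.0, 0.0], [1.0, -0.022, -0.001], [-0.001, 0.0, -1.0]]
ft_force: [-0.4, 0.7, -1.8]
finger_gap: 0.0239
```

```bash
python3 - <<'E'
from h import *
st(); plan([.491,.2497,.084],-1.27,1,0)
E
```

```text
t 10.45 tcp [0.4908 0.2497 0.0928] yaw -1.28 F [-0.4  0.7 -1.8] M [-0.09  0.02  0.06] gap 0.0239
[0.0, 0.1, -0.0, -0.0, 0.2, 8.8, 0]
```

Emit:
move_arm:
  moves:
    - [[0,0,0,0,0.2,2.5,0],[0,0,0,0,0,2.5,0],[0,0,0,0,0,2,0],[0,0,0,0,0,1.5,0],[0,0,0,0,0,0,0]]

```text
t: 11.08
tcp_pos: [0.491, 0.2503, 0.0852]
eef_rot: [[0.022, 1.0, 0.0], [1.0, -0.022, -0.0], [-0.0, 0.0, -1.0]]
ft_force: [-1.6, -0.5, -1.5]
finger_gap: 0.0241
```

```bash
python3 - <<'E'
from h import *
st(); plan([.491,.2497,.080],-1.27,1,0)
E
```

```text
t 11.07 tcp [0.491  0.2503 0.0852] yaw -1.27 F [-1.6 -0.5 -1.5] M [-0.04  0.29 -0.02] gap 0.0241
[0.0, 0.0, -0.0, -0.5, 0.0, 5.2, 0]
```

Emit:
move_arm:
  moves:
    - [[0,0,0,-0.3,-0.4,1.5,0],[0,0,0,0,0,1.5,0],[0,0,0,0,0,1,0],[0,0,0,0,0,0,0],[0,0,0,0,0,0,0]]

```text
t: 11.7
tcp_pos: [0.491, 0.2502, 0.0821]
eef_rot: [[0.022, 1.0, 0.001], [1.0, -0.022, 0.0], [0.0, 0.001, -1.0]]
ft_force: [-1.7, 0.2, 2.9]
finger_gap: 0.0237
```

```bash
python3 - <<'E'
from h import *
st(); plan([.4905,.2497,.078],-1.27,1,0)
E
```

```text
t 11.7 tcp [0.491  0.2502 0.0821] yaw -1.27 F [-1.7  0.2  2.9] M [-0.07  0.48  0.02] gap 0.0237
[0.1, -0.0, -0.0, -0.6, -0.5, 4.1, 0]
```

```bash
python3 - <<'E'
from h import *
w=viewer.get_image("wrist"); a=viewer.get_image("scene"); st()
cv2.imwrite("pics/w5.png",np.hstack([cv2.resize(w[90:290,245:405],(400,500),interpolation=2),cv2.copyMakeBorder(cv2.resize(a[150:230,245:325],(400,400),interpolation=2),0,100,0,0,0)]))
E
```

```text
t 11.8 tcp [0.491  0.2502 0.0821] yaw -1.27 F [-1.4 -0.   3.2] M [-0.08  0.55 -0.06] gap 0.0236
```

View pics/w5.png

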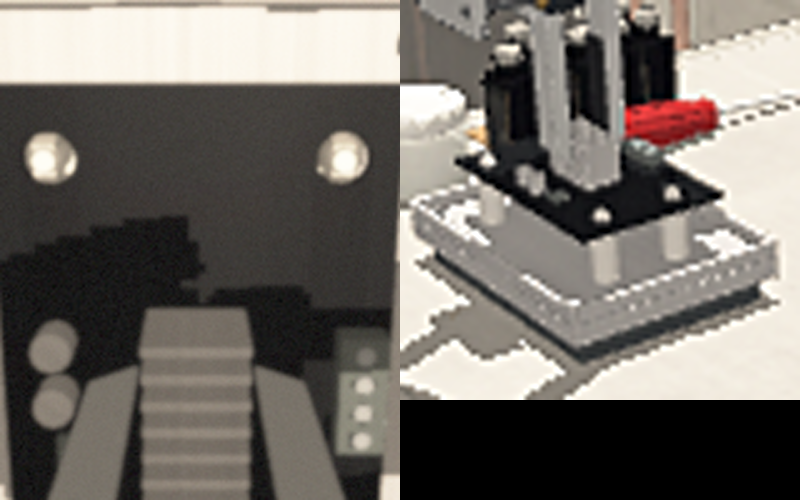

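Pins stand in all the holes: B at (45,160), A at (345,160), and C and D visible in the scene view. I'll release on the barbs and rise.

Emit:
move_arm:
  moves:
    - [[0,0,0,0,0,0,1],[0,0,0,0,0,0,1],[0,0,0,0,0,0,1],[0,0,0,0,0,-4,1],[0,0,0,0,0,-30,1]]

```text
t: 12.42
tcp_pos: [0.4898, 0.2491, 0.1135]
eef_rot: [[0.022, 1.0, -0.002], [1.0, -0.022, -0.002], [-0.002, -0.002, -1.0]]
ft_force: [-0.1, 0.7, 0.2]
finger_gap: 0.0701
```

```bash
python3 - <<'E'
from h import *
st(); y=np.radians(-1.27); u=np.array([-np.sin(y),np.cos(y)]); o=np.array([.4906,.2495])
print("AB",o+.056*u,"CD",o-.056*u)
plan([*(o+.056*u),.115],-1.27,2,0)
E
```

```text
t 12.43 tcp [0.4898 0.2491 0.1135] yaw -1.29 F [-0.1  0.7  0.2] M [-0.04  0.02 -0.03] gap 0.0701
AB [0.49184118 0.30548624] CD [0.48935882 0.19351376]
[-0.1, 0.1, -0.0, 28.2, 0.4, -0.8, 0]
[-0.1, 0.1, -0.0, 28.2, 0.4, -0.8, 0]
```

Emit:
move_arm:
  moves:
    - [[0,0,0,28,0.5,0,0],[0,0,0,27,0.5,0,0],[0,0,0,0,0,0,0],[0,0,0,0,0,0,0],[0,0,0,0,0,0,0]]

```text
t: 13.05
tcp_pos: [0.4952, 0.3046, 0.1176]
eef_rot: [[0.024, 1.0, 0.005], [1.0, -0.024, -0.001], [-0.001, 0.005, -1.0]]
ft_force: [-0.4, -0.0, 0.8]
finger_gap: 0.0271
```

Emit:
move_arm:
  moves:
    - [[0,0,0,0,0,0,0],[0,0,0,0,0,10,0],[0,0,0,0,0,10,0],[0,0,0,0,0,8,0],[0,0,0,0,0,0,0]]

```text
t: 13.68
tcp_pos: [0.4945, 0.3025, 0.0863]
eef_rot: [[0.026, 1.0, 0.002], [1.0, -0.026, -0.002], [-0.002, 0.002, -1.0]]
ft_force: [0.8, 0.2, 0.5]
finger_gap: 0.0006
```

```bash
python3 - <<'E'
from h import *
st(); plan([.4918,.3055,.075],-1.27,1,0)
E
```

```text
t 13.68 tcp [0.4945 0.3025 0.0863] yaw -1.5 F [0.8 0.2 0.5] M [-0.07  0.04 -0.02] gap 0.0006
[0.1, 0.1, -0.2, 2.9, -2.8, 11.3, 0]
```

Emit:
move_arm:
  moves:
    - [[0.1,0.1,-0.2,2.5,-2.5,6,0],[0,0,0,0.5,0,4,0],[0,0,0,0,0,2.5,0],[0,0,0,0,0,2,0],[0,0,0,0,0,1.5,0]]

```text
t: 14.3
tcp_pos: [0.4924, 0.3063, 0.0698]
eef_rot: [[0.022, 1.0, 0.002], [1.0, -0.022, 0.0], [0.0, 0.002, -1.0]]
ft_force: [-0.5, -0.5, 1.0]
finger_gap: 0.0009
```

```bash
python3 - <<'E'
from h import *
st(); plan([.4918,.3055,.070],-1.27,1,0)
E
```

```text
t 14.3 tcp [0.4924 0.3063 0.0698] yaw -1.26 F [-0.5 -0.5  1. ] M [-0.11  0.11  0.  ] gap 0.0009
[0.1, -0.0, 0.0, -0.8, -0.6, -0.2, 0]
```

Emit:
move_arm:
  moves:
    - [[0,0,0,-0.6,-0.5,2,0],[0,0,0,0,0,2,0],[0,0,0,0,0,2,0],[0,0,0,0,0,2,0],[0,0,0,0,0,2,0]]

```text
t: 14.92
tcp_pos: [0.4923, 0.3061, 0.0612]
eef_rot: [[0.022, 1.0, 0.003], [1.0, -0.022, 0.001], [0.001, 0.003, -1.0]]
ft_force: [-2.2, -0.8, 9.3]
finger_gap: 0.0004
```

Emit:
move_arm:
  moves:
    - [[0,0,0,-0.2,-0.3,2,0],[0,0,0,0,0,2,0],[0,0,0,0,0,2,0],[0,0,0,0,0,2,0],[0,0,0,0,0,2,0]]

```text
t: 15.55
tcp_pos: [0.4925, 0.3062, 0.0604]
eef_rot: [[0.021, 1.0, 0.002], [1.0, -0.021, 0.0], [0.0, 0.002, -1.0]]
ft_force: [-5.0, -2.1, 14.3]
finger_gap: 0.0007
```

Emit:
move_arm:
  moves:
    - [[0,0,0,-0.3,-0.5,2.5,0],[0,0,0,-0.2,-0.3,2.5,0],[0,0,0,0,0,2.5,0],[0,0,0,0,0,2.5,0],[0,0,0,0,0,2.5,0]]

```text
t: 16.18
tcp_pos: [0.4927, 0.3063, 0.06]
eef_rot: [[0.02, 1.0, 0.003], [1.0, -0.02, -0.001], [-0.001, 0.003, -1.0]]
ft_force: [-7.0, -2.7, 16.1]
finger_gap: 0.0001
```

Emit:
move_arm:
  moves:
    - [[0,0,0,-0.3,-1.2,3,0],[0,0,0,-0.2,-0.8,3,0],[0,0,0,-0.2,-0.6,3,0],[0,0,0,-0.1,-0.6,3,0],[0,0,0,-0.1,-0.6,3,0]]

```text
t: 16.8
tcp_pos: [0.4927, 0.3063, 0.0595]
eef_rot: [[0.019, 1.0, 0.01], [1.0, -0.019, -0.0], [-0.0, 0.01, -1.0]]
ft_force: [-7.0, -3.2, 18.0]
finger_gap: 0.0004
```

Emit:
move_arm:
  moves:
    - [[-0.2,0,0,-0.3,-0.8,3.8,0],[-0.2,0,0,-0.2,-0.6,3.8,0],[-0.1,0,0,-0.2,-0.6,3.8,0],[0,0,0,-0.1,-0.6,3.8,0],[0,0,0,-0.1,-0.6,3.8,0]]

```text
t: 17.42
tcp_pos: [0.4932, 0.3067, 0.0559]
eef_rot: [[0.018, 1.0, 0.026], [1.0, -0.018, 0.0], [0.001, 0.026, -1.0]]
ft_force: [-5.2, -1.6, 17.6]
finger_gap: 0.0003
```

Emit:
move_arm:
  moves:
    - [[0.4,0,0,-0.3,-0.6,3,0],[0.3,0,0,-0.2,-0.5,3,0],[0.3,0,0,-0.2,-0.5,3,0],[0.2,0,0,0,-0.3,3,0],[0.2,0,0,0,-0.3,3,0]]

```text
t: 18.05
tcp_pos: [0.4934, 0.3069, 0.0556]
eef_rot: [[0.016, 1.0, 0.004], [1.0, -0.016, -0.0], [0.0, 0.004, -1.0]]
ft_force: [-7.2, -3.3, 19.0]
finger_gap: 0.0002
```

Emit:
move_arm:
  moves:
    - [[0,0,0,-0.3,-0.6,4,0],[0,0,0,-0.2,-0.5,4,0],[0,0,0,-0.2,-0.5,4,0],[0,0,0,0,-0.3,4,0],[0,0,0,0,-0.3,4,0]]

```text
t: 18.68
tcp_pos: [0.4936, 0.3071, 0.0528]
eef_rot: [[0.015, 1.0, 0.007], [1.0, -0.015, -0.001], [-0.001, 0.007, -1.0]]
ft_force: [-9.5, -4.6, 25.1]
finger_gap: 0.0006
```

```bash
python3 - <<'E'
from h import *
st(); w=viewer.get_image("wrist"); a=viewer.get_image("scene"); st()
cv2.imwrite("pics/w6.png",np.hstack([cv2.resize(w[60:260,225:425],(400,400),interpolation=2),cv2.resize(a[150:230,245:325],(400,400),interpolation=2)]))
E
```

```text
t 18.68 tcp [0.4936 0.3071 0.0528] yaw -0.84 F [-9.5 -4.6 25.1] M [-1.09  1.87 -0.01] gap 0.0006
t 18.77 tcp [0.4936 0.3071 0.0528] yaw -0.84 F [-9.2 -4.2 24.3] M [-1.12  1.88 -0.06] gap 0.0007
```

View pics/w6.png

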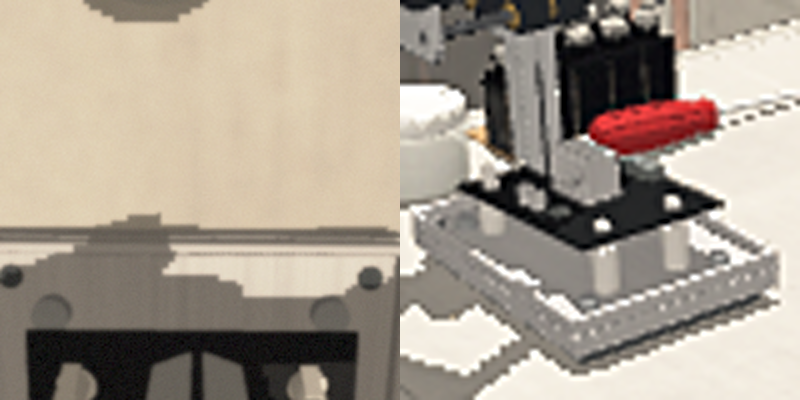

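The scene view shows the housing sunk and the board leaning down at the AB end, with pin B standing taller through it. I'll lift and press the CD end next.

Emit:
move_arm:
  moves:
    - [[0,0,0,0,0,-5,0],[0,0,-0.4,0,-1.5,-25,0],[0,0,0,0,0,-30,0],[0,0,0,-10,0,-5,0],[0,0,0,-40,0,0,0]]

```text
t: 19.4
tcp_pos: [0.4914, 0.257, 0.1171]
eef_rot: [[0.004, 1.0, 0.008], [1.0, -0.004, -0.001], [-0.001, 0.008, -1.0]]
ft_force: [0.2, -0.2, 0.1]
finger_gap: 0.0004
```

```bash
python3 - <<'E'
from h import *
st(); plan([.4892,.1935,.113],-1.27,2,0)
E
```

```text
t 19.4 tcp [0.4914 0.257  0.1171] yaw -0.22 F [ 0.2 -0.2  0.1] M [-0.07  0.14  0.01] gap 0.0004
[0.2, 0.0, 0.5, -31.8, -1.0, 2.1, 0]
[0.2, 0.0, 0.5, -31.8, -0.7, 2.0, 0]
```

Emit:
move_arm:
  moves:
    - [[0.2,0,0.5,-32,-1,0,0],[0.2,0,0.5,-27,-1,2,0],[0,0,0,0,0,10,0],[0,0,0,0,0,10,0],[0,0,0,0,0,5,0]]

```text
t: 20.02
tcp_pos: [0.4853, 0.1925, 0.0825]
eef_rot: [[0.025, 1.0, -0.007], [1.0, -0.025, -0.004], [-0.004, -0.007, -1.0]]
ft_force: [-0.4, 0.3, -0.8]
finger_gap: 0.0004
```

```bash
python3 - <<'E'
from h import *
st(); plan([.4890,.1935,.07],-1.27,1,0)
E
```

```text
t 20.02 tcp [0.4853 0.1925 0.0825] yaw -1.43 F [-0.4  0.3 -0.8] M [ 0.    0.08 -0.03] gap 0.0004
[-0.4, 0.2, -0.2, 1.1, 3.7, 12.5, 0]
```

Emit:
move_arm:
  moves:
    - [[-0.3,0.2,-0.2,1,3,5,0],[0,0,0,0,0,4,0],[0,0,0,0,0,3,0],[0,0,0,0,0,2,0],[0,0,0,0,0,2,0]]

```text
t: 20.65
tcp_pos: [0.4884, 0.1952, 0.0649]
eef_rot: [[0.018, 1.0, -0.001], [1.0, -0.018, 0.0], [0.0, -0.001, -1.0]]
ft_force: [-0.7, 0.3, -0.2]
finger_gap: 0.0005
```

Emit:
move_arm:
  moves:
    - [[0,0,0,0,0,2,0],[0,0,0,0,0,2,0],[0,0,0,0,0,2,0],[0,0,0,0,-0.2,2,0],[0,0,0,0,-0.2,2,0]]

```text
t: 21.28
tcp_pos: [0.489, 0.1953, 0.0609]
eef_rot: [[0.018, 1.0, -0.001], [1.0, -0.018, -0.0], [-0.0, -0.001, -1.0]]
ft_force: [-4.9, -2.1, 13.6]
finger_gap: 0.0008
```

Emit:
move_arm:
  moves:
    - [[0,0,0,-0.3,-0.3,3,0],[0,0,0,-0.3,-0.3,3,0],[0,0,0,-0.3,-0.3,3,0],[0,0,0,-0.3,-0.3,3,0],[0,0,0,-0.3,-0.3,3,0]]

```text
t: 21.9
tcp_pos: [0.4893, 0.1953, 0.0593]
eef_rot: [[0.018, 1.0, 0.001], [1.0, -0.018, 0.001], [0.001, 0.001, -1.0]]
ft_force: [-5.6, -1.2, 17.2]
finger_gap: 0.0005
```

Emit:
move_arm:
  moves:
    - [[0,0,0,-0.3,-0.3,3.5,0],[0,0,0,-0.3,-0.3,3.5,0],[0,0,0,-0.3,-0.3,3.5,0],[0,0,0,-0.3,-0.3,3.5,0],[0,0,0,-0.3,-0.3,3.5,0]]

```text
t: 22.52
tcp_pos: [0.4894, 0.1953, 0.0575]
eef_rot: [[0.016, 1.0, 0.002], [1.0, -0.016, 0.002], [0.002, 0.002, -1.0]]
ft_force: [-7.1, -1.6, 20.7]
finger_gap: 0.0004
```

Emit:
move_arm:
  moves:
    - [[0,0,0,-0.3,-0.3,4,0],[0,0,0,-0.3,-0.3,4,0],[0,0,0,-0.3,-0.3,4,0],[0,0,0,-0.3,-0.3,4,0],[0,0,0,-0.3,-0.3,4,0]]

```text
t: 23.15
tcp_pos: [0.4899, 0.1951, 0.0523]
eef_rot: [[0.015, 1.0, 0.003], [1.0, -0.015, 0.002], [0.003, 0.003, -1.0]]
ft_force: [-9.8, -2.3, 27.3]
finger_gap: 0.0004
```

Emit:
move_arm:
  moves:
    - [[0,0,0,-0.3,-0.3,4,0],[0,0,0,-0.3,-0.3,4,0],[0,0,0,-0.3,-0.3,4,0],[0,0,0,-0.3,-0.3,4,0],[0,0,0,-0.3,-0.3,4,0]]

```text
t: 23.78
tcp_pos: [0.4899, 0.1951, 0.0523]
eef_rot: [[0.014, 1.0, 0.001], [1.0, -0.014, 0.003], [0.003, 0.001, -1.0]]
ft_force: [-10.2, -1.8, 25.7]
finger_gap: 0.0001
```

CD has stopped hard at 0.0523, against 0.0528 for AB. I'll re-press AB to confirm.

Emit:
move_arm:
  moves:
    - [[0,0,0,0,0,-5,0],[0,0,0.4,0,-0.5,-25,0],[0,0,0,0,0,-30,0],[0,0,0,10,0,-5,0],[0,0,0,40,0,0,0]]

```text
t: 24.4
tcp_pos: [0.4905, 0.2444, 0.1179]
eef_rot: [[0.025, 1.0, 0.001], [1.0, -0.025, 0.002], [0.002, 0.001, -1.0]]
ft_force: [0.3, -0.5, -1.1]
finger_gap: 0.0005
```

```bash
python3 - <<'E'
from h import *
st(); plan([.491,.3055,.085],-1.27,2,0)
E
```

```text
t 24.4 tcp [0.4905 0.2444 0.1179] yaw -1.45 F [ 0.3 -0.5 -1.1] M [-0.12  0.03 -0.  ] gap 0.0005
[0.0, -0.1, -0.1, 30.5, -0.5, 16.5, 0]
[0.0, -0.1, -0.1, 30.5, -0.5, 16.5, 0]
```

Emit:
move_arm:
  moves:
    - [[0,0,0,30,-0.5,0,0],[0,0,0,27,-1,3,0],[0,0,0,0,0,12,0],[0,0,0,0,0,12,0],[0,0,0,0,0,8,0]]

```text
t: 25.02
tcp_pos: [0.4871, 0.3047, 0.075]
eef_rot: [[0.023, 1.0, -0.006], [1.0, -0.023, -0.0], [-0.0, -0.006, -1.0]]
ft_force: [-0.5, 0.8, 1.0]
finger_gap: 0.0001
```

```bash
python3 - <<'E'
from h import *
st(); plan([.491,.3055,.057],-1.27,1,0)
E
```

```text
t 25.02 tcp [0.4871 0.3047 0.075 ] yaw -1.3 F [-0.5  0.8  1. ] M [-0.07  0.07  0.01] gap 0.0001
[-0.3, 0.0, -0.0, 0.9, 4.0, 18.0, 0]
```

Emit:
move_arm:
  moves:
    - [[-0.3,0,0,0.5,2.5,6,0],[0,0,0,0,0,5,0],[0,0,0,0,0,4,0],[0,0,0,0,0,2,0],[0,0,0,0,0,2,0]]

```text
t: 25.65
tcp_pos: [0.4899, 0.3032, 0.0542]
eef_rot: [[0.026, 1.0, -0.001], [1.0, -0.026, -0.001], [-0.001, -0.001, -1.0]]
ft_force: [0.3, 0.3, -0.4]
finger_gap: 0.0002
```

Emit:
move_arm:
  moves:
    - [[0,0,0,-0.2,-0.2,2.5,0],[0,0,0,-0.2,-0.2,3,0],[0,0,0,-0.2,-0.3,3,0],[0,0,0,-0.2,-0.3,3.5,0],[0,0,0,-0.2,-0.3,3.5,0]]

```text
t: 26.28
tcp_pos: [0.4901, 0.3032, 0.0525]
eef_rot: [[0.024, 1.0, 0.001], [1.0, -0.024, -0.001], [-0.001, 0.001, -1.0]]
ft_force: [-6.5, -2.5, 17.3]
finger_gap: 0.0007
```

AB stops hard at 0.0525, matching CD at 0.0523. I'll withdraw and look once more.

Emit:
move_arm:
  moves:
    - [[0,0,0,0,0,-5,0],[0,0,0,0,0,-30,0],[0,0,0,0,0,-45,0],[0,0,0,-40,0,-45,0],[0,0,0,-40,0,-20,0]]

```text
t: 26.9
tcp_pos: [0.4875, 0.2237, 0.201]
eef_rot: [[0.019, 1.0, -0.0], [1.0, -0.019, -0.002], [-0.002, -0.0, -1.0]]
ft_force: [0.1, -0.4, -0.4]
finger_gap: 0.0003
```

```bash
python3 - <<'E'
from h import *
import pickle
viewer.get_image("top");C=cam("wrist"); w=viewer.get_image("wrist"); a=viewer.get_image("scene"); st(); pickle.dump((C,w),open("w7.pkl","wb"))
cv2.imwrite("pics/w7.png",np.hstack([cv2.resize(w[50:270,225:425],(500,550),interpolation=2),cv2.copyMakeBorder(cv2.resize(a[160:220,255:315],(300,300),interpolation=2),0,250,0,0,0)]))
E
```

```text
t 27.05 tcp [0.4871 0.223  0.1995] yaw -1.3 F [-0.3  0.8  0.6] M [-0.05  0.05 -0.04] gap 0.0006
```

View pics/w7.png

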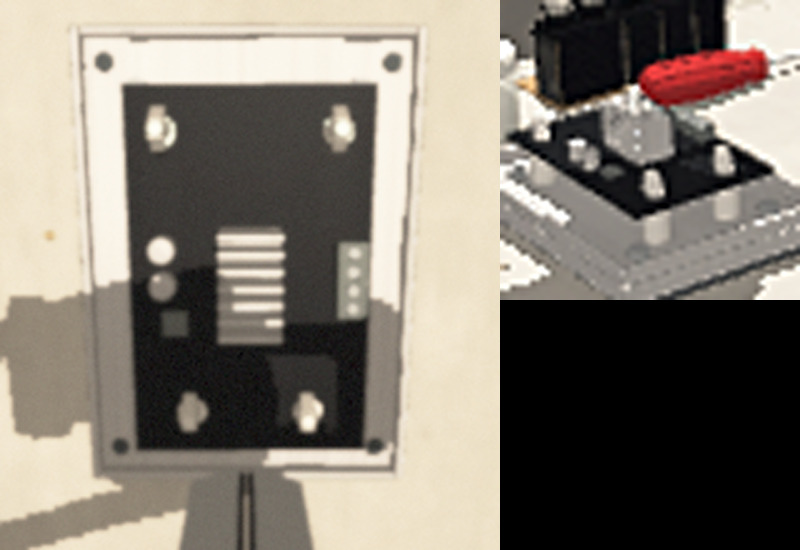

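All four pins stand well above the board with their barbs spread over the plate, at (158,128), (340,128), (190,410) and (308,410). The board is level and nothing touches it, so I'm handing in.

```bash
python3 -c "
from h import *
print(order.hand_in()); st()"
```

```text
the job is handed in; nothing more can be done
None
the job is handed in; nothing more can be done
```

I gripped the board by its heat sink, set it over the four posts and let it go on the barbs. I then pressed the A/B end home with shut fingers, pressed the C/D end home, and pressed A/B again to check it.

**Force:** the highest vertical push I read was about 27 N, with up to 10 N sideways at the wrist. These are readings at the end of each move call (plus two spot readings), so a brief higher peak between them would not have shown.

**Level:** both ends stopped hard at nearly the same height, fingertip at 52.5 mm over A/B and 52.3 mm over C/D.

**Last pictures:** all four pins stand well above the board with their barbs spread over the plate, and the board looks level. The gripper was about 20 cm above the table, touching nothing, with the force reading near zero. I did not measure the final hole-to-post offsets; they were only judged from this picture.

**Bystanders:** I did not check the bottle, tape roll and jar numerically at the end. The arm passed well above the bottle and tape roll and stayed away from the jar.

The job was handed in at about 27 s of the 58 s allowed. It reported no verdict.

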